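Set the rocker beam to the marked angle with a plug-in pendulum gauge

ROBOT

A 6-joint arm with a two-finger parallel gripper is mounted at the origin on the work surface. World frame = base frame: x ahead of the robot, y to its left, z up, the work surface at z = 0. Lengths are in m, angles in rad, forces in N, time in s.
With the tool pointing down it reaches from about 0.3 to 0.875 m from the base axis. Payload 6.4 kg.
Tool frame: the origin (TCP) lies midway between the tips of the shut fingers; the grasp point (between the pads) lies 19 mm behind it; z points along the fingers, y is the direction in which the jaws open and shut (so a half turn about z gives the same grasp; the last joint's range is limited). The gripper opens to 88 mm and grips with 3 to 60 N. Pads are 18 mm wide; open, the fingers measure 123 mm over their backs; the gripper's body (75 mm by 187 mm) begins 45 mm behind the grasp point.
Start: joints at [0.986, 0.181, 1.607, -0, 1.354, -0.206], TCP at [0.213, 0.534, 0.239] pointing down, gripper open.
Joint ranges: [-2.99, 2.99], [-0.89, 2.07], [0.3, 2.58], [-1.14, 4.28], [0, 2.63], [-3.12, 3.12]. Speed limits (rad/s): [2.57, 2.57, 3.01, 3.14, 3.14, 3.14].

INTERFACE

Orientations are given as a unit quaternion [x, y, z, w].
In Python, from plant import bot gives the robot as it stands. The module is installed in compiled form; this text tells all that it offers.
- The arm moves only by the tool servo_tool, never from a script. Its argument "steps" is a list that holds one entry, the list of rows, each a list of 7 numbers: the turn, a rotation vector about the tool's x, y, z normalised to -1 to 1, where 1 is 4 degrees, then the shift along the tool's x, y, z normalised to -1 to 1, where 1 is 0.03 m, then the opening in per cent of the stroke, from 0 (shut) to 100 (fully open). A call has 1 to 12 rows; each row shifts and turns the commanded pose from where the row before left it, along the tool's axes as they then stand; what a row does not reach is not made up. A row lasts 1/8 s, in which the tool goes at most 62.5 mm and 10.7 degrees, less where a joint would pass 70% of its speed; a pose out of reach is approached as far as the arm can. A call with a number of a shift or a turn outside -1 to 1 is refused whole. A call with a gripper value outside its range is refused whole. The fingers move at their own pace and stop on an object; "newtons" is the grip in N (left out, the last holds). Time passes only in rows, so rows that do not move let the fingers close. It gives the time, the measured TCP pose, the force and the opening at its end, in the units of the state.
- bot.read_state(): the state, without advancing time (a new reading comes with each control period).
- bot.get_image(name): name is "scene" or "top" or "wrist"; returns a dict with "img" (400x640x3 uint8, red, green, blue), "mtx" (3x3 intrinsics, pixels), "rvec" (rotation vector, rad) and "tvec" (3), from world to camera coordinates, as OpenCV has them. Camera axes: x right, y down, z forward; pixel columns grow to the right and rows downward; lengths in m; the calibration is good to about 2 mm. The wrist camera is an equidistant fisheye: a pixel r from the principal point sees the ray r / f radians off the axis. A picture is of the moment at which its call begins. There is no depth.
- bot.job_done(): hands the job in, once; it reports no verdict.
The state is a dict: "t": time; "joint_pos": joint angles; "qd": joint speeds; "effort": joint torques, N m; "tcp_pos": TCP position; "ee_rot": TCP orientation; "contact_force": force on the tool from outside, world axes, zero at the start; "wrist_torque": the same for the moment, N m; "gripper_width": opening from 0.0 (shut) to 1.0 (fully open).
Only numpy, scipy, OpenCV 4.12 (cv2) and the standard library are available. Lean on these libraries where they do the work, as an engineer would, in place of code of your own. Each camera call takes 0.05 s, during which the arm holds its last target.

TASK

Take the pendulum angle gauge from its rest block, plug its square foot fully home in the socket in the middle of the sprung rocker beam with the dial standing along the beam (either face to the front), and let go of the gauge. Then rock the beam (the balls at its ends are for pushing) down on the side where the wedge mark sits on the dial, until the swinging pointer settles on the mark, and finish while still holding the beam there, no longer touching the gauge and with the small items on the table left where they lie.

Things in the scene. Friction and masses are not known exactly. Their poses are not given: they have to be found in the camera images.
- gauge_lug (a point): Centre of the grip lug on top of the loose pendulum angle gauge. The lug is a grey block 24 (gauge x) x 30 (gauge y) x 32 (z) mm, free on all sides, to be gripped from above. Below it is a round dial (84 mm diameter, 20 mm thick along gauge x, hub 56 mm below this point). Gauge z is up; x is the dial's axis, so the dial plane is y-z.
- gauge: The whole gauge, about 250 g, 144 mm tall; origin at the plug's lower end, axes as gauge_lug. Both dial faces show the same pointer and mark. It starts upright at any yaw, its plug 25 mm deep in a square hole with 3 mm total play, in the middle of the rest block.
- rest: Fixed aluminium rest block on the table, 70 x 70 x 34 mm, turned with the gauge; origin under its middle.
- plug_end (a point): Centre of the lower end face of the gauge's square plug (22 x 22 mm, 25 mm long, under a shoulder 32 x 44 x 8 mm); 128 mm below gauge_lug, same axes. Fully plugged in, it is 25 mm below socket_mouth.
- pointer (a joint): Angle (rad) about gauge x of the free-swinging black needle that hangs from the dial's hub by gravity: 0 = tip towards the plug, positive = tip towards gauge +y. Once disturbed it swings about a second, then hangs vertical: with the gauge's +y side leaning down by an angle, it reads + that angle.
- mark (a joint): Angle (rad) about the same hub, same sense, of the small black wedge mark just inside the dial's rim: 0 = towards the plug, positive = on the gauge's +y side. It stays put on the dial, 0.16 to 0.30 rad to one side. Pointer on mark = both joints equal; the side of the dial with the mark must lean down.
- rocker: Steel beam 344 mm long (its y), 36 mm wide (its x), z up, pivoted about its x axis in a fixed stand with two cheeks (106 mm tall, at x = +-42 mm). Origin on the pivot, 90 mm above the table. Springs hold it level and return it (3 N m per rad: 3 to 7 N at an end ball for the marked angles); stops at 0.42 rad either way.
- socket_mouth (a point): Centre of the mouth of the square blind socket on top of the rocker's middle block (60 x 60 mm), 24 mm above the pivot axis. Hole 24 x 24 mm, 27 mm deep, 3 mm chamfer, sides along the rocker's x and y; axes as the rocker's. Plugged in, the gauge's x lies along this x, either way round.
- pointer_tip (a point): Tip of the pointer, 27 mm from the hub; its z axis runs from the tip to the hub.
- mark_tip (a point): Inner point of the wedge mark, 29 mm from the hub; its z axis runs towards the hub.
- ball_a (a point): Centre of the black ball knob (36 mm diameter, on a stem) on the rocker's +y end: 150 mm from the pivot along rocker y and 36 mm above it. Push it down to lean the +y end down.
- ball_b (a point): Centre of the same kind of ball knob on the rocker's -y end (150 mm along -y, 36 mm above the pivot).
- nozzle: Bystander: white ceramic nozzle cup standing on the table, 26 mm diameter, 50 mm high; origin at its foot.
- clamp_jaw: Bystander: copper ground clamp jaw lying on the table, 90 x 26 x 22 mm; origin under its middle.
- tip_cleaner: Bystander: flat steel tip-cleaning tool on the table, 123 x 16 x 8 mm; origin under its middle.
- tie_hook: Bystander: bent galvanized tie-down hook lying on the table, 115 x 55 x 10 mm; origin under its middle.
There are look-alikes about, which are no part of the job. What is shaped like the gauge but pink or red is not meant.

How it is judged:
On the way, in this order (a step that is already met when the one before it is completed fails the run):
1. the gauge is plugged fully home in the rocker's socket, dial along the beam, and let go (z of plug_end in the frame of socket_mouth below -0.021 m and x of plug_end in the frame of socket_mouth between -0.004 and 0.004 m and y of plug_end in the frame of socket_mouth between -0.004 and 0.004 m and angle between the z axis of plug_end and the z axis of rocker, either way round below 0.12 rad and angle between the x axis of plug_end and the x axis of rocker, either way round below 0.17 rad and contact force between each of the fingers, the arm and gauge below 0.3 N), for 0.2 s.
2. the gripper holds the rocked beam so that the pointer has settled on the mark (all of step 1 and contact force between any of the fingers, the arm and rocker above 1 N and angle between the z axis of pointer_tip and the z axis of mark_tip, either way round below 0.07 rad and velocity of joint pointer between -0.4 and 0.4 rad/s), for 0.4 s.
At the end, for the whole second after the job is handed in: Plug at least 21 mm deep in the socket, within 4 mm of centre, square (0.12 rad), dial along the beam (0.17 rad); robot not touching the gauge but pushing the beam with over 1 N; pointer within 0.07 rad (4 degrees) of the mark, nearly still (under 0.4 rad/s) (all of step 2); the arm keeps its last pose, push and grip.
It fails at once if a bystander object is moved more than 40 mm (distance of any of nozzle, clamp_jaw, tip_cleaner, tie_hook from where it was at the start of the episode above 0.04 m).
It also fails if it takes over 58 s, if anything falls off the work surface, if the arm or the gripper's body presses on something with over 40 N, if the wrist force passes 120 N, or if a joint passes its speed limit or range.

## Working session

There is one attempt and no reset: what is moved stays moved. The work goes in short steps, Python scripts to look and compute and a tool call to move; the robot and the scene stay as the last step left them, time stands still between calls to the robot, and variables do not carry over. Pictures are saved under pics/ and viewed, and the job is handed in when it is done.

Besides the shell and the picture viewer there is one more tool, called after ">>>" as name(argument=value, ...), one argument or row to a line, values as JSON. servo_tool: Moves the arm, as the interface text tells. Scaled input: -1 to 1 covers 0.03 m each way for a shift and 4 degrees each way for a turn. Its arguments: {"type":"object","properties":{"steps":{"type":"array","items":{"type":"array","items":{"type":"array","items":{"type":"number"}}}},"newtons":{"type":"number"}},"required":["steps"]}

```bash
mkdir -p pics; ls
cat > h.py <<'E'
import numpy as np, cv2, pickle
from plant import bot
def snap(n,tag):
    d=bot.get_image(n); cv2.imwrite(f'pics/{tag}.png',d['img'][:,:,::-1]); pickle.dump(d,open(f'pics/{tag}.pkl','wb')); return d
E
python3 - <<'E'
from h import *
s=bot.read_state(); print(s)
for n in ['scene','top','wrist']:
    d=snap(n,n+'0'); print(n,d['mtx'].tolist(),d['rvec'],d['tvec'])
E
```

```text
pics
{'t': 0.0, 'joint_pos': array([ 9.85664063e-01,  1.81488634e-01,  1.60800379e+00,  1.48102166e-05,
        1.35383611e+00, -2.06296100e-01]), 'qd': array([ 0.00062771, -0.00058057,  0.00013741, -0.00012893,  0.00038624,
       -0.00035738]), 'effort': array([ 1.22033634e-03, -4.33869338e+01, -3.41850758e+01,  7.02725002e-02,
        3.84548586e-02, -1.25401662e-04]), 'tcp_pos': array([0.2123281 , 0.53377575, 0.23784167]), 'ee_rot': array([ 1.88288917e-01,  9.82113298e-01, -7.98080600e-04, -3.41234136e-04]), 'contact_force': array([ 0.11035821, -0.01203299, -0.26107902]), 'wrist_torque': array([ 0.04098729, -0.02938217, -0.00111561]), 'gripper_width': 0.9991734740128205}
scene [[434.27020463891324, 0.0, 315.32133325017963], [0.0, 434.27020463891324, 199.2107787918434], [0.0, 0.0, 1.0]] [ 1.17052313  2.31610904 -1.0241643 ] [ 0.30837263 -0.26000542  1.41610696]
top [[363.12953431052205, 0.0, 321.7235205649564], [0.0, 363.12953431052205, 196.792070140819], [0.0, 0.0, 1.0]] [ 2.1725777  -2.21688898  0.07380291] [0.06332379 0.60949898 0.86651779]
wrist [[309.70691628693146, 0.0, 318.15760340503465], [0.0, 309.70691628693146, 196.94847300896532], [0.0, 0.0, 1.0]] [-2.36231872 -1.60243792 -0.26530079] [-0.57359133 -0.04448607  0.39046725]
```

View pics/scene0.png

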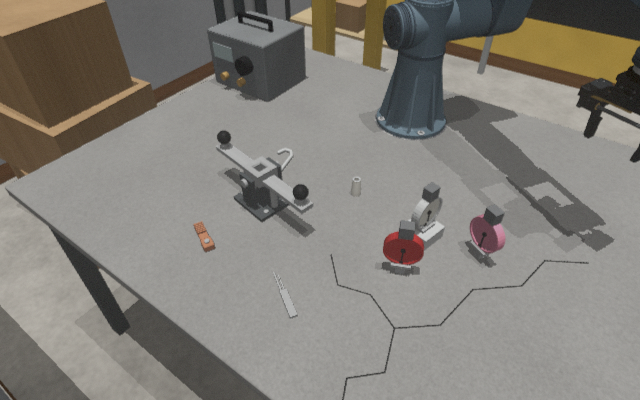

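View pics/top0.png

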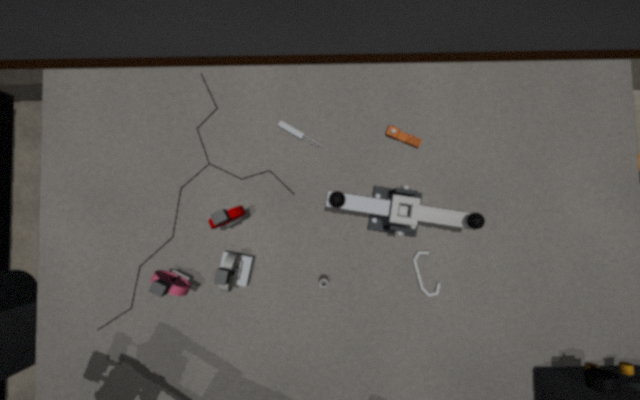

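View pics/wrist0.png

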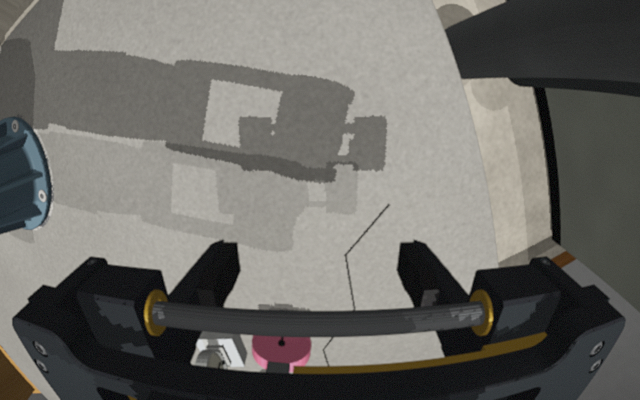

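The scene view shows the grey gauge at about (428,205) on its block, with a red and a pink look-alike beside it. The rocker is at (262,175). In the top view the gauge is at (233,268) and the rocker socket at (404,211). I'll enlarge both.

Run:
```python
import cv2,numpy as np
def crop(src,x0,y0,w,h,k,out):
    i=cv2.imread(src)[y0:y0+h,x0:x0+w]; i=cv2.resize(i,None,fx=k,fy=k,interpolation=cv2.INTER_CUBIC)
    for g in range(0,w,10):
        cv2.putText(i,str(x0+g),(g*k,8),0,.3,(0,0,255),1); cv2.line(i,(g*k,10),(g*k,14),(0,0,255),1)
    for g in range(0,h,10):
        cv2.putText(i,str(y0+g),(0,g*k+4),0,.3,(0,0,255),1)
    cv2.imwrite(out,i)
crop('pics/top0.png',200,235,75,60,10,'pics/t_g.png')
crop('pics/top0.png',318,170,180,75,4,'pics/t_r.png')
crop('pics/scene0.png',375,170,80,75,8,'pics/s_g.png')
crop('pics/scene0.png',205,115,120,110,5,'pics/s_r.png')
```

```text
(no output)
```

View pics/t_g.png

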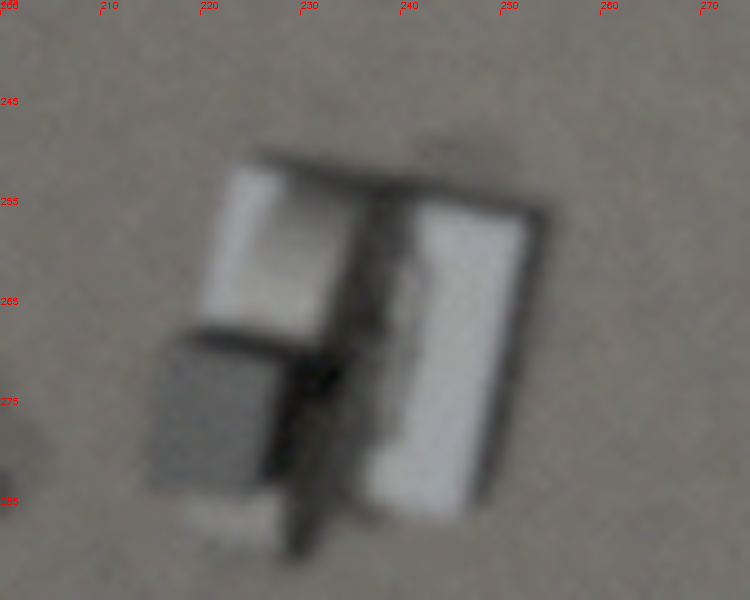

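View pics/t_r.png

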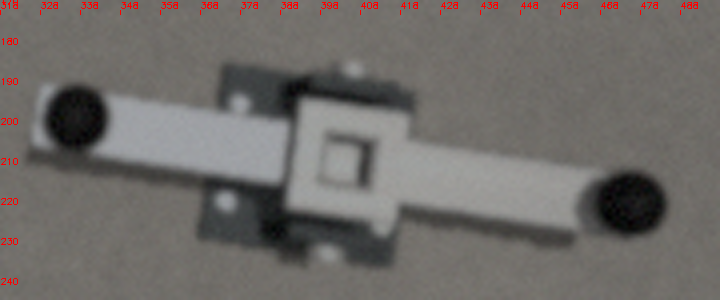

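View pics/s_g.png

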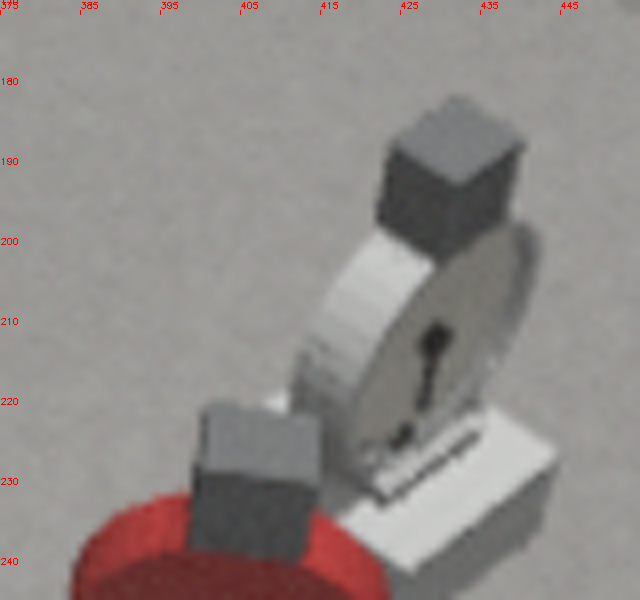

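View pics/s_r.png

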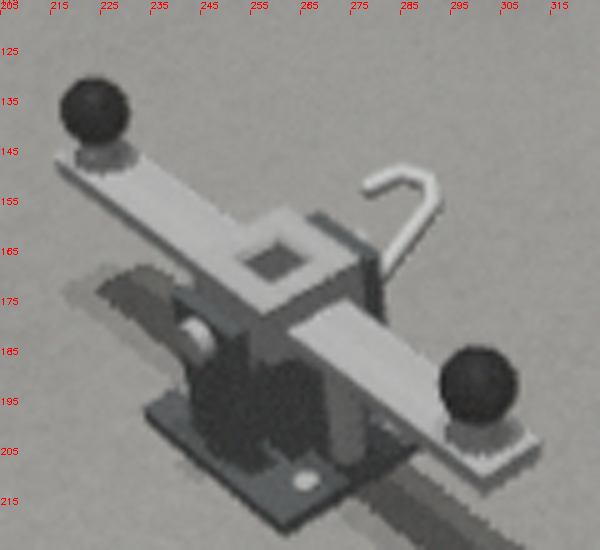

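```bash
cat >> h.py <<'E'
def load(tag): return pickle.load(open(f'pics/{tag}.pkl','rb'))
def proj(d,P):
    return cv2.projectPoints(np.asarray(P,float).reshape(-1,3),d['rvec'],d['tvec'],d['mtx'],None)[0][:,0]
def onz(d,uv,z):
    R=cv2.Rodrigues(d['rvec'])[0]; c=-R.T@np.ravel(d['tvec'])
    r=R.T@np.linalg.solve(d['mtx'],[uv[0],uv[1],1]); return c+r*(z-c[2])/r[2]
E
python3 - <<'E'
from h import *
from scipy.optimize import least_squares
T=load('top0');S=load('scene0')
tc=lambda x,y:(x/4+318,y/4+170)
sc=lambda x,y:(x/5+205,y/5+115)
for n,t,s,z in [('ballL',tc(76,117),sc(95,110),.126),('ballR',tc(632,203),sc(478,385),.126)]:
    print(n,onz(T,t,z),onz(S,s,z))
print('block top',onz(T,tc(348,158),.114), 'hole quad', onz(T,tc(347,161),.114))
for p in [(283,207),(378,252),(263,315)]: print('blk sc',onz(S,sc(*p),.114))
for p in [(300,95),(412,110),(396,220),(285,207)]: print('blk top',onz(T,tc(*p),.114))
for p in [(457,95),(392,143),(525,142),(458,185)]: print('lug sc',onz(S,(p[0]/8+375,p[1]/8+170),.153))
for p in [(188,340),(285,352),(255,492),(152,485)]: print('lug top',onz(T,(p[0]/10+200,p[1]/10+235),.153))
for p in [(237,165),(530,213),(465,517)]: print('rest top',onz(T,(p[0]/10+200,p[1]/10+235),.034))
for n,uv in [('nozzle',(323,282)),('clamp',(403,136)),('tip',(295,132)),('hook',(427,272))]: print(n,onz(T,uv,.01))
E
```

```text
ballL [0.59830159 0.01935787 0.126     ] [ 0.54493725 -0.27408661  0.126     ]
ballR [ 0.54638706 -0.27648072  0.126     ] [0.59754691 0.02158336 0.126     ]
block top [ 0.57370457 -0.12829609  0.114     ] hole quad [ 0.57208974 -0.12769749  0.114     ]
blk sc [ 0.53887455 -0.149504    0.114     ]
blk sc [ 0.53888964 -0.08720906  0.114     ]
blk sc [ 0.6077059 -0.1004368  0.114    ]
blk top [ 0.60846053 -0.10332753  0.114     ]
blk top [ 0.59907571 -0.16403099  0.114     ]
blk top [ 0.53965143 -0.15316668  0.114     ]
blk top [ 0.54789824 -0.09324882  0.114     ]
lug sc [0.42580327 0.2538678  0.153     ]
lug sc [0.4543019 0.2484821 0.153    ]
lug sc [0.433041   0.27718948 0.153     ]
lug sc [0.45948581 0.27024255 0.153     ]
lug top [0.45962    0.26453118 0.153     ]
lug top [0.45678119 0.24484368 0.153     ]
lug top [0.42877402 0.25106622 0.153     ]
lug top [0.4306295  0.27192639 0.153     ]
rest top [0.48470411 0.28563733 0.034     ]
rest top [0.47197622 0.21653016 0.034     ]
rest top [0.40132517 0.232451   0.034     ]
nozzle [0.40421489 0.05206751 0.01      ]
clamp [ 0.75848737 -0.15420602  0.01      ]
tip [0.7735778 0.1139933 0.01     ]
hook [ 0.42277466 -0.20136897  0.01      ]
```

Run:
```python
from h import *
from scipy.spatial.transform import Rotation as Ro
for n in ['scene0','top0','wrist0']:
    d=load(n); R=cv2.Rodrigues(d['rvec'])[0]; c=-R.T@np.ravel(d['tvec']); print(n,c,'axes x',R[0],'z',R[2])
s=bot.read_state(); Rt=Ro.from_quat(s['ee_rot']).as_matrix()
d=load('wrist0'); R=cv2.Rodrigues(d['rvec'])[0]; c=-R.T@np.ravel(d['tvec'])
print('cam in tool',Rt.T@(c-s['tcp_pos'])); print(Rt.T@R.T)
T=load('top0'); S=load('scene0')
print('pink',onz(T,(158,289),.15),'red',onz(T,(219,217),.15))
# predict mark position for both sides, on +y face
cx=np.array([.4435,.26]);gx=np.array([np.sin(.2),np.cos(.2)]);gy=np.array([np.cos(.2),-np.sin(.2)])
hub=np.r_[cx+gx*.01,.137-.056]
print('hub',proj(S,hub))
for a in (-.25,0,.25): print(a,proj(S,hub+.029*np.r_[gy*np.sin(a),-np.cos(a)]))
```

```text
scene0 [1.15483716 0.48812978 0.77209836] axes x [-0.59749506  0.8017735  -0.01260545] z [-0.58462148 -0.44632146 -0.67750637]
top0 [0.55804583 0.05828864 0.90085475] axes x [-0.02039704 -0.99976724  0.00703084] z [ 0.05947794 -0.00823325 -0.99819567]
wrist0 [0.1337002  0.56498993 0.382572  ] axes x [ 0.3700462   0.92901119 -0.00200195] z [ 0.30130378 -0.122054   -0.94568433]
cam in tool [ 0.08466679 -0.00040876 -0.14450332]
[[-2.54495311e-04 -9.45603984e-01 -3.25319906e-01]
 [ 9.99999727e-01 -1.50599764e-05 -7.38517573e-04]
 [ 6.93445849e-04 -3.25320006e-01  9.45603729e-01]]
pink [0.42157898 0.3889087  0.15      ] red [0.5653102  0.26457263 0.15      ]
hub [[429.38254576 213.45344437]]
-0.25 [[429.28977882 220.655832  ]]
0 [[427.30029491 222.43506874]]
0.25 [[425.42437013 223.67701264]]
```

>>> servo_tool(
  steps=[
    [[0, 0, -0.85, 0, 0, 0, 80], [0, 0, -0.85, 0, 0, 0, 80], [0, 0, -0.85, -0.9, -0.75, 0, 80], [0, 0, 0, -0.94, -0.74, 0, 80], [0, 0, 0, -0.94, -0.74, 0, 80], [0, 0, 0, -0.94, -0.74, 0, 80], [0, 0, 0, -0.94, -0.74, 0, 80], [0, 0, 0, -0.94, -0.74, 0, 80], [0, 0, 0, -0.94, -0.74, 0, 80], [0, 0, 0, -0.94, -0.74, 0, 80], [0, 0, 0, -0.94, -0.74, 0, 80], [0, 0, 0, -0.94, -0.74, 0, 80]],
  ],
)

```text
t: 1.65
tcp_pos: [0.4423, 0.2582, 0.2385]
ee_rot: [0.1, 0.995, -0.0, -0.0]
contact_force: [-0.4, -0.6, -0.3]
gripper_width: 0.8
```

>>> servo_tool(
  steps=[
    [[0, 0, 0, 0, 0, 0, 80], [0, 0, 0, 0, 0, 0, 80]],
  ],
)

```text
t: 1.9
tcp_pos: [0.4413, 0.2594, 0.2384]
ee_rot: [0.1, 0.995, 0.0, -0.0]
contact_force: [-0.2, 0.0, -0.4]
gripper_width: 0.802
```

```bash
cat >> h.py <<'E'
from scipy.spatial.transform import Rotation as Ro
def info():
    s=bot.read_state(); R=Ro.from_quat(s['ee_rot']).as_matrix()
    print('t %.2f tcp'%s['t'],s['tcp_pos'].round(4),'yaw y deg %.2f'%np.degrees(np.arctan2(R[1,1],R[0,1])),'z',R[:,2].round(4),'F',s['contact_force'].round(2),'w %.3f'%s['gripper_width'],'q',s['joint_pos'].round(3)); return s,R
def fish(d,P):
    R=cv2.Rodrigues(d['rvec'])[0]; p=(np.asarray(P,float).reshape(-1,3)@R.T)+np.ravel(d['tvec'])
    return cv2.fisheye.projectPoints(p.reshape(-1,1,3),np.zeros(3),np.zeros(3),d['mtx'],np.zeros(4))[0][:,0]
def fray(d,uv):
    x=(np.array(uv)-d['mtx'][:2,2])/d['mtx'][0,0]; th=np.hypot(*x); v=np.r_[x/th*np.sin(th),np.cos(th)]
    R=cv2.Rodrigues(d['rvec'])[0]; return -R.T@np.ravel(d['tvec']), R.T@v
def fonz(d,uv,z):
    c,r=fray(d,uv); return c+r*(z-c[2])/r[2]
E
python3 - <<'E'
from h import *
info()
d=snap('wrist','wrist1'); snap('scene','scene1')
print(fish(d,[.4435,.26,.153]))
E
```

```text
t 1.90 tcp [0.4413 0.2594 0.2384] yaw y deg 78.48 z [-9.e-04  2.e-04 -1.e+00] F [-0.19  0.01 -0.39] w 0.802 q [ 0.299  0.039  1.763  0.     1.34  -1.071]
[[320.15561991 206.11619798]]
```

View pics/wrist1.png

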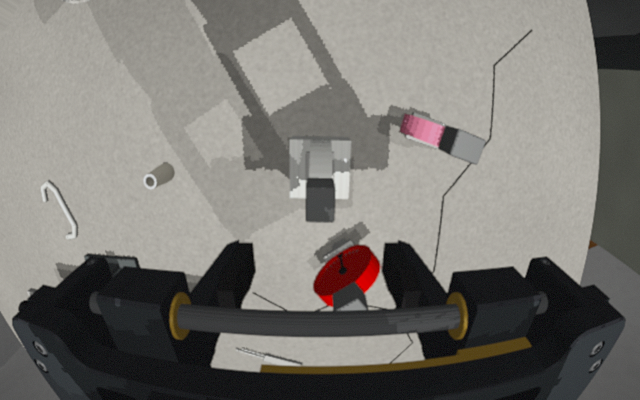

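```bash
cat >> h.py <<'E'
def crop(src,x0,y0,w,h,k,out):
    i=cv2.imread(f'pics/{src}.png')[y0:y0+h,x0:x0+w]; i=cv2.resize(i,None,fx=k,fy=k,interpolation=cv2.INTER_CUBIC)
    for g in range(0,w,10):
        cv2.putText(i,str(x0+g),(g*k,8),0,.3,(0,0,255),1); cv2.line(i,(g*k,10),(g*k,14),(0,0,255),1)
    for g in range(0,h,10):
        cv2.putText(i,str(y0+g),(0,g*k+4),0,.3,(0,0,255),1)
    cv2.imwrite(f'pics/{out}.png',i)
E
python3 -c "
from h import *
crop('wrist1',275,125,90,110,7,'w1c')"
```

```text
(no output)
```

View pics/w1c.png

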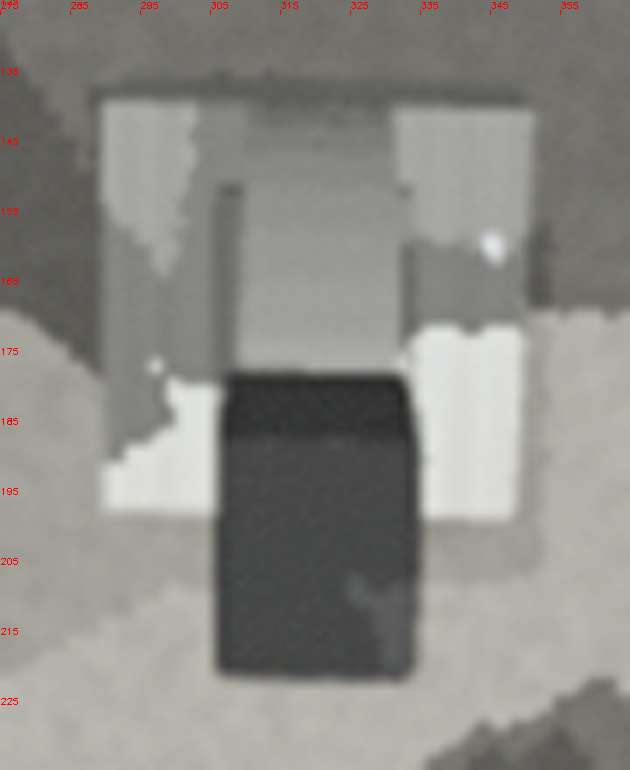

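The lug's top face spans (306–334, 187–222) and is square to the tool. I'll compute where it is.

Run:
```python
from h import *
d=load('wrist1'); s,R=info()
P=np.array([fonz(d,p,.153) for p in [(306.7,187.4),(334.3,187.4),(334,221.9),(305.9,221.4)]]); print(P, P.mean(0))
print('tool',(R.T@(P-s['tcp_pos']).T).T, R.T@(P.mean(0)-s['tcp_pos']))
```

```text
t 2.00 tcp [0.441  0.2599 0.2386] yaw y deg 78.55 z [-5.e-04  1.e-04 -1.e+00] F [ 0.32 -0.59  0.27] w 0.796 q [ 0.3    0.039  1.763  0.     1.34  -1.071]
[[0.4261685  0.25282268 0.153     ]
 [0.4304579  0.27386678 0.153     ]
 [0.45915507 0.26828787 0.153     ]
 [0.45416634 0.24607408 0.153     ]] [0.44248695 0.26026285 0.153     ]
tool [[ 0.01313739 -0.00986958  0.08557578]
 [ 0.01310929  0.0116072   0.08557619]
 [-0.01612425  0.01183393  0.08556003]
 [-0.01564286 -0.01092806  0.08555985]] [-0.00138011  0.00066087  0.08556796]
```

>>> servo_tool(
  steps=[
    [[0, 0, 0, -0.05, 0.02, 0.8, 80], [0, 0, 0, 0, 0, 0.8, 80], [0, 0, 0, 0, 0, 0.8, 80], [0, 0, 0, 0, 0, 0.8, 80], [0, 0, 0, 0, 0, 0.8, 80], [0, 0, 0, 0, 0, 0, 80], [0, 0, 0, 0, 0, 0, 20], [0, 0, 0, 0, 0, 0, 15], [0, 0, 0, 0, 0, 0, 15], [0, 0, 0, 0, 0, 0, 15], [0, 0, 0, 0, 0, 0, 15]],
  ],
  newtons=30,
)

```text
t: 3.38
tcp_pos: [0.4435, 0.2595, 0.1189]
ee_rot: [0.1, 0.995, 0.0, 0.0]
contact_force: [0.3, 1.6, 0.9]
gripper_width: 0.272
```

Run:
```python
from h import *
info()
d=snap('wrist','wrist2')
info()
```

```text
t 3.38 tcp [0.4435 0.2595 0.1189] yaw y deg 78.49 z [ 3.e-04  3.e-04 -1.e+00] F [0.27 1.65 0.9 ] w 0.272 q [ 0.298  0.191  1.86   0.     1.091 -1.072]
t 3.42 tcp [0.4435 0.2596 0.1189] yaw y deg 78.49 z [ 3.e-04  4.e-04 -1.e+00] F [0.27 0.42 0.84] w 0.271 q [ 0.298  0.191  1.86   0.     1.091 -1.072]
```

View pics/wrist2.png

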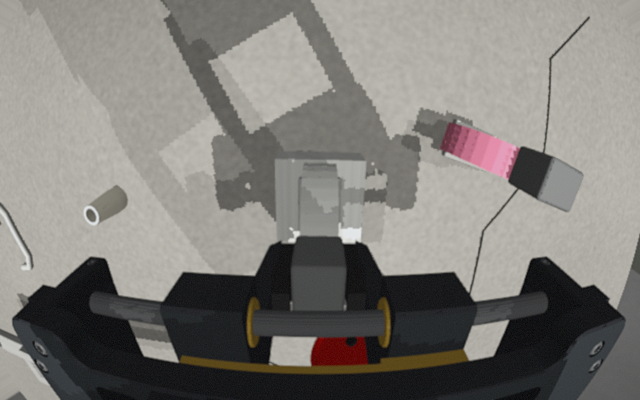

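>>> servo_tool(
  steps=[
    [[0, 0, 0, 0, 0, -0.6, 15], [0, 0, 0, 0, 0, -0.9, 15], [0, 0, 0, 0, 0, -0.9, 15], [0, 0, 0, 0, 0, -0.9, 15], [0, 0, 0, 0, 0, -0.9, 15], [0, 0, 0, 0, 0, -0.9, 15], [0, 0, 0.5, 0, 0, 0, 15], [0, 0, 0.9, 0, 0, 0, 15], [0, 0, 0.9, 0, 0, 0, 15], [0, 0, 0.9, 0, 0, 0, 15], [0, 0, 0.9, 0, 0, 0, 15], [0, 0, 0.9, 0, 0, 0, 15]],
  ],
)

```text
t: 4.92
tcp_pos: [0.4424, 0.2591, 0.2694]
ee_rot: [0.273, 0.962, -0.001, -0.001]
contact_force: [-0.0, -0.1, -2.9]
gripper_width: 0.272
```

>>> servo_tool(
  steps=[
    [[0, 0, 0.95, 0, 0, 0, 15], [0, 0, 0.95, 0, 0, 0, 15], [0, 0, 0.95, 0, 0, 0, 15], [0, 0, 0.95, 0, 0, 0, 15], [0, 0, 0.95, 0, 0, 0, 15], [0, 0, 0.95, 0, 0, 0, 15], [0, 0, 0.95, 0, 0, 0, 15], [0, 0, 0.95, 0, 0, 0, 15], [0, 0, 0.95, 0, 0, 0, 15], [0, 0, 0.95, 0, 0, 0, 15], [0, 0, 0.95, 0, 0, 0, 15], [0, 0, 0.95, 0, 0, 0, 15]],
  ],
)

```text
t: 6.42
tcp_pos: [0.4424, 0.2591, 0.2694]
ee_rot: [0.625, 0.781, -0.001, -0.001]
contact_force: [-0.9, 0.3, -3.2]
gripper_width: 0.268
```

>>> servo_tool(
  steps=[
    [[0, 0, 0.95, 0, 0, 0, 15], [0, 0, 0.95, 0, 0, 0, 15], [0, 0, 0.95, 0, 0, 0, 15], [0, 0, 0.95, 0, 0, 0, 15], [0, 0, 0.7, 0, 0, 0, 15], [0, 0, 0.2, 0, 0, 0, 15], [0, 0, 0, 0, 0, 0, 15]],
  ],
)

```text
t: 7.3
tcp_pos: [0.4429, 0.2593, 0.2706]
ee_rot: [0.743, 0.67, -0.001, -0.0]
contact_force: [0.5, -0.6, -2.5]
gripper_width: 0.269
```

Run:
```python
from h import *
s,R=info()
print('delta tool',R.T@(np.array([.572,-.1275,.27])-s['tcp_pos']))
```

```text
t 7.30 tcp [0.4429 0.2593 0.2706] yaw y deg -5.90 z [-1.7e-03 -6.0e-04 -1.0e+00] F [ 0.54 -0.58 -2.48] w 0.269 q [ 0.298  0.016  1.722 -0.     1.406  0.401]
delta tool [-0.37143698  0.16814637  0.00059637]
```

>>> servo_tool(
  steps=[
    [[0, 0, 0.6, 0, 0, 0, 15], [0, 0, 0.43, 0, 0, 0, 15], [0, 0, 0, -0.5, 0.3, 0, 15], [0, 0, 0, -0.9, 0.5, 0, 15], [0, 0, 0, -0.95, 0.5, 0, 15], [0, 0, 0, -0.95, 0.5, 0, 15], [0, 0, 0, -0.95, 0.5, 0, 15], [0, 0, 0, -0.95, 0.5, 0, 15], [0, 0, 0, -0.95, 0.5, 0, 15], [0, 0, 0, -0.95, 0.5, 0, 15], [0, 0, 0, -0.95, 0.5, 0, 15], [0, 0, 0, -0.95, 0.5, 0, 15]],
  ],
)

```text
t: 8.8
tcp_pos: [0.5383, -0.0338, 0.2717]
ee_rot: [0.766, 0.643, -0.0, 0.0]
contact_force: [-1.0, -1.1, -3.1]
gripper_width: 0.272
```

>>> servo_tool(
  steps=[
    [[0, 0, 0, -0.95, 0.6, 0, 15], [0, 0, 0, -0.95, 0.6, 0, 15], [0, 0, 0, -0.95, 0.5, 0, 15], [0, 0, 0, -0.1, 0, 0, 15], [0, 0, 0, 0, 0, 0, 15], [0, 0, 0, 0, 0, 0, 15]],
  ],
)

```text
t: 9.55
tcp_pos: [0.5727, -0.1269, 0.2717]
ee_rot: [0.766, 0.643, 0.0, -0.0]
contact_force: [0.0, -0.5, -2.8]
gripper_width: 0.269
```

Run:
```python
from h import *
s,R=info()
print('delta tool',R.T@(np.array([.572,-.1275,.27])-s['tcp_pos']))
for n in ['scene','top','wrist']: snap(n,n+'3')
crop('top3',318,150,180,130,4,'t3c'); crop('scene3',205,70,120,150,5,'s3c')
```

```text
t 9.55 tcp [ 0.5727 -0.1269  0.2717] yaw y deg -9.98 z [-1.e-04  2.e-04 -1.e+00] F [ 0.03 -0.46 -2.79] w 0.269 q [-0.42   0.181  1.54   0.     1.421 -0.246]
delta tool [-0.00068958 -0.00059538  0.00174372]
```

View pics/t3c.png

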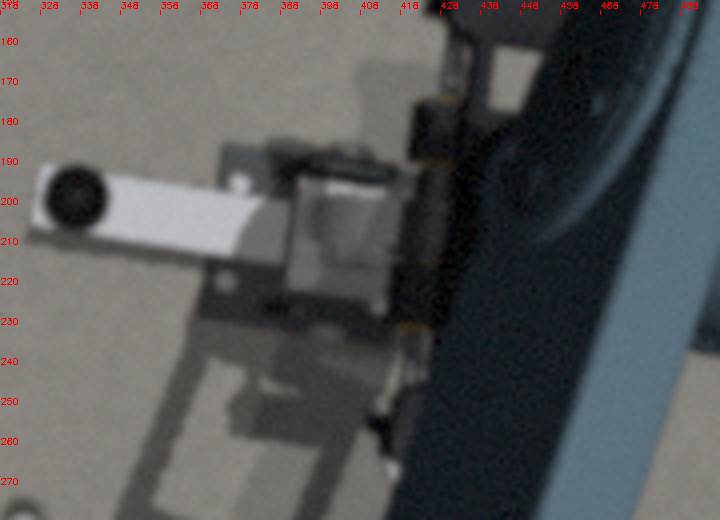

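View pics/s3c.png

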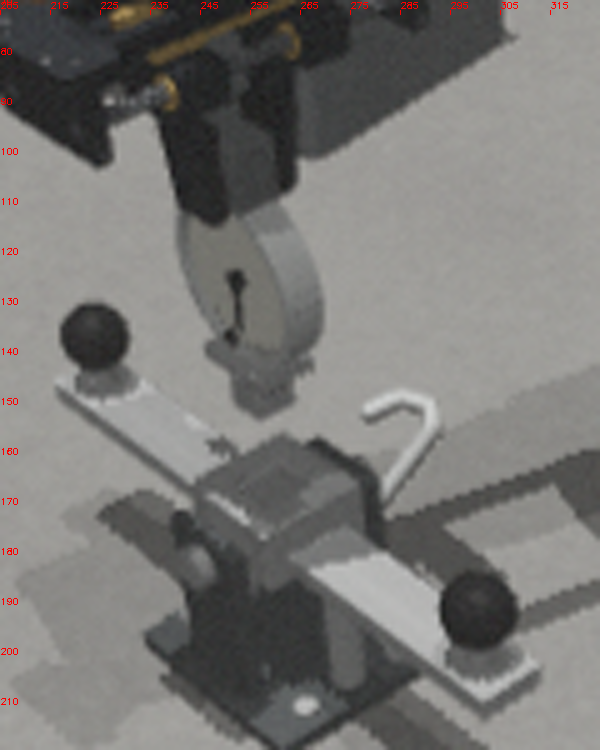

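View pics/wrist3.png

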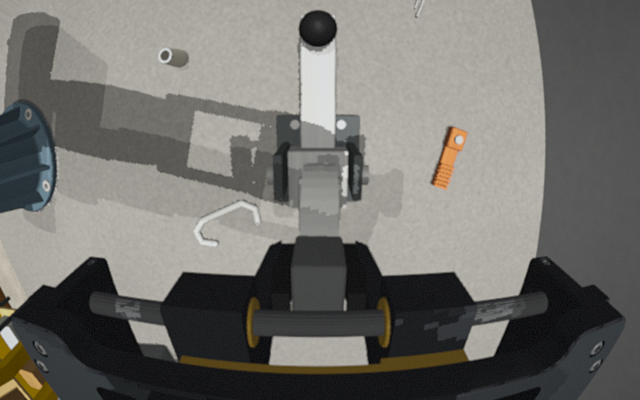

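```bash
python3 -c "
from h import *
crop('wrist3',260,0,115,85,6,'w3a');crop('wrist3',260,105,115,110,6,'w3b')"
```

```text
(no output)
```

View pics/w3a.png

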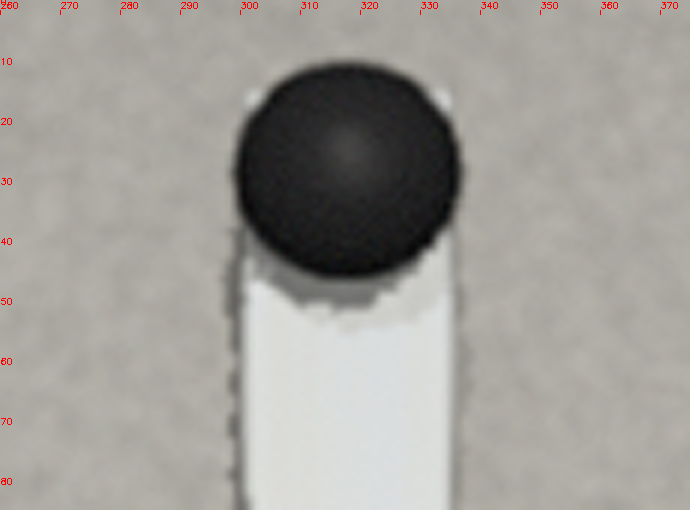

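View pics/w3b.png

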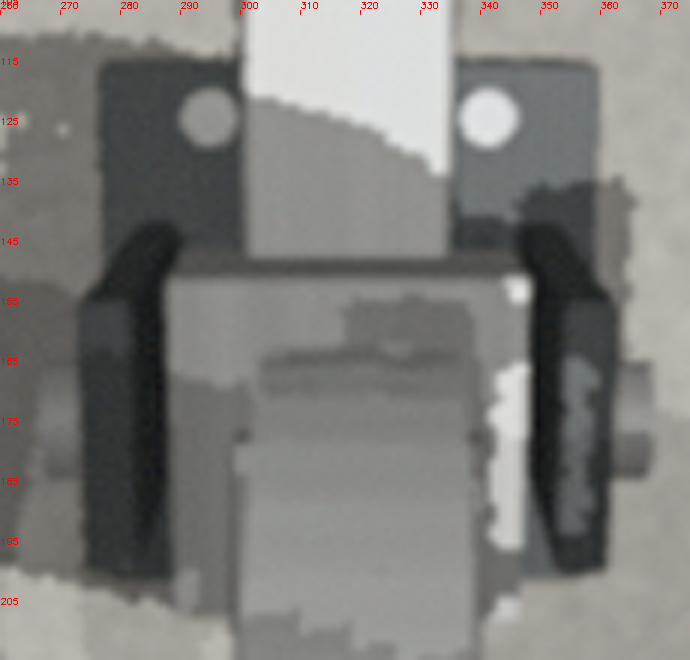

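Run:
```python
from h import *
d=load('wrist3'); s,R=info()
f=lambda P: R.T@(P-s['tcp_pos'])
b=fonz(d,(318,28.3),.126); print('ball',b,f(b))
for p in [(287.5,151),(348.3,151),(318,151),(288,205),(347,205)]: P=fonz(d,p,.114); print(P,f(P))
# plug in wrist: shoulder?
print('plug end proj',fish(d,s['tcp_pos']+R@np.array([0,0,.109])))
```

```text
t 9.70 tcp [ 0.5729 -0.1268  0.2719] yaw y deg -9.96 z [ 2.e-04 -0.e+00 -1.e+00] F [ 0.92 -0.86 -2.43] w 0.273 q [-0.42   0.181  1.54   0.     1.421 -0.246]
ball [0.59857547 0.01837636 0.126     ] [1.47406695e-01 1.36587891e-04 1.45894745e-01]
[ 0.54820117 -0.09329474  0.114     ] [ 0.02870661 -0.03016954  0.1578878 ]
[ 0.60764122 -0.10376106  0.114     ] [0.02867709 0.03018493 0.15789958]
[ 0.5779924  -0.09869168  0.114     ] [2.85428507e-02 1.06142266e-04 1.57893710e-01]
[ 0.53722433 -0.14937196  0.114     ] [-0.02842398 -0.03128344  0.15788709]
[ 0.59797636 -0.16007277  0.114     ] [-0.02845758  0.0304038   0.15789913]
plug end proj [[317.90413499 193.95430367]]
```

Run:
```python
from h import *
d=load('wrist3'); s,R=info()
for o in (-.001,0,.001,.002):
    print(o,fish(d,[s['tcp_pos']+R@np.array([.022+o,y,z]) for z in (.076,.084) for y in (-.016,.016)]).round(1).tolist(),
     'lug top back edge',fish(d,[s['tcp_pos']+R@np.array([.015+o,y,-.035]) for y in (-.012,.012)]).round(1).tolist())
crop('wrist3',285,150,65,100,8,'w3d')
```

```text
t 9.70 tcp [ 0.5729 -0.1268  0.2719] yaw y deg -9.96 z [ 2.e-04 -0.e+00 -1.e+00] F [ 0.92 -0.86 -2.43] w 0.273 q [-0.42   0.181  1.54   0.     1.421 -0.246]
-0.001 [[296.3, 181.2], [339.5, 181.1], [297.0, 178.3], [338.8, 178.3]] lug top back edge [[289.2, 271.1], [346.6, 271.1]]
0 [[296.3, 179.9], [339.5, 179.9], [297.0, 177.0], [338.8, 177.0]] lug top back edge [[289.1, 269.1], [346.7, 269.1]]
0.001 [[296.3, 178.6], [339.5, 178.6], [297.0, 175.8], [338.8, 175.7]] lug top back edge [[289.0, 267.1], [346.8, 267.1]]
0.002 [[296.2, 177.3], [339.5, 177.3], [296.9, 174.5], [338.8, 174.5]] lug top back edge [[288.9, 265.1], [346.9, 265.0]]
```

View pics/w3d.png

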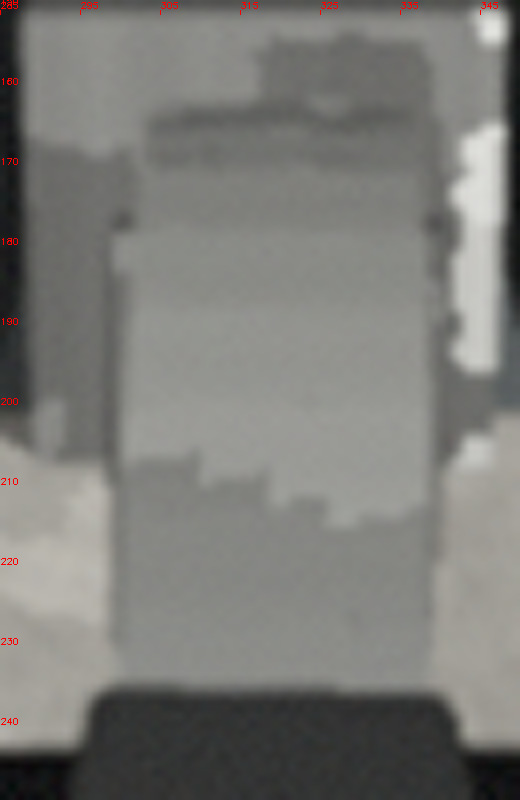

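>>> servo_tool(
  steps=[
    [[0, 0, 0, -0.05, 0, 0.4, 15], [0, 0, 0, 0, 0, 0.5, 15], [0, 0, 0, 0, 0, 0.4, 15], [0, 0, 0, 0, 0, 0.2, 15], [0, 0, 0, 0, 0, 0.15, 15], [0, 0, 0, 0, 0, 0.1, 15], [0, 0, 0, 0, 0, 0.1, 15], [0, 0, 0, 0, 0, 0.1, 15]],
  ],
)

```text
t: 10.7
tcp_pos: [0.5725, -0.1289, 0.213]
ee_rot: [0.766, 0.643, -0.0, -0.0]
contact_force: [-2.7, 1.0, -0.9]
gripper_width: 0.27
```

Run:
```python
from h import *
info()
snap('scene','scene4'); crop('scene4',205,90,120,120,6,'s4c')
```

```text
t 10.70 tcp [ 0.5725 -0.1289  0.213 ] yaw y deg -10.02 z [-5.e-04  1.e-04 -1.e+00] F [-2.68  1.03 -0.9 ] w 0.270 q [-0.424  0.231  1.602 -0.     1.31  -0.249]
```

View pics/s4c.png

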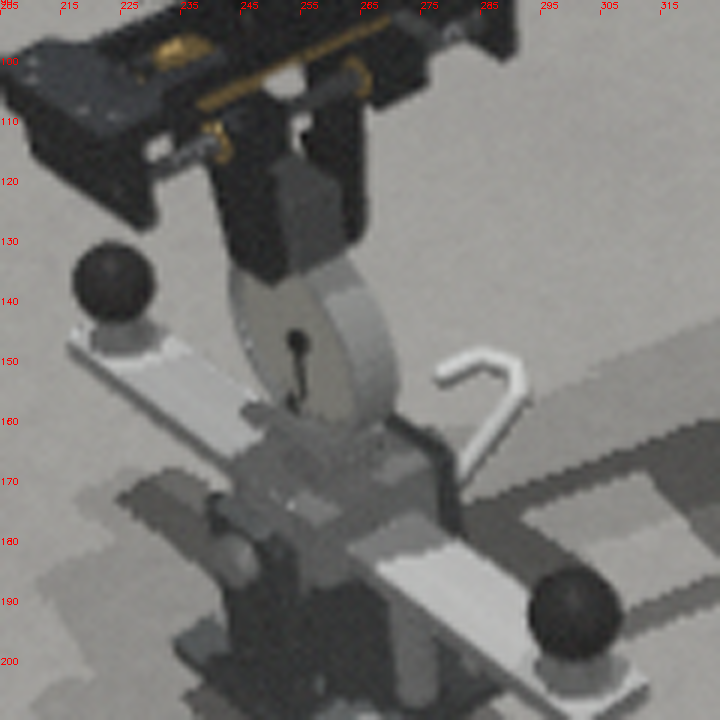

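>>> servo_tool(
  steps=[
    [[0, 0, 0, 0, 0, 0.1, 15], [0, 0, 0, 0, 0, 0.1, 15], [0, 0, 0, 0, 0, 0.1, 15], [0, 0, 0, 0, 0, 0.1, 15], [0, 0, 0, 0, 0, 0.08, 15], [0, 0, 0, 0, 0, 0, 15], [0, 0, 0, 0, 0, 0, 15]],
  ],
)

```text
t: 11.62
tcp_pos: [0.5728, -0.129, 0.1988]
ee_rot: [0.766, 0.643, 0.0, 0.0]
contact_force: [-3.3, 0.7, -0.9]
gripper_width: 0.269
```

Run:
```python
from h import *
info()
```

```text
t 11.62 tcp [ 0.5728 -0.129   0.1988] yaw y deg -10.03 z [ 1.e-04 -0.e+00 -1.e+00] F [-3.32  0.68 -0.89] w 0.269 q [-0.424  0.245  1.614  0.     1.283 -0.249]
```

>>> servo_tool(
  steps=[
    [[0, 0, 0, 0, 0, 0.06, 15], [0, 0, 0, 0, 0, 0.06, 15], [0, 0, 0, 0, 0, 0, 15]],
  ],
)

```text
t: 12.0
tcp_pos: [0.574, -0.1297, 0.1987]
ee_rot: [0.766, 0.643, 0.001, 0.002]
contact_force: [-8.7, 1.5, 16.3]
gripper_width: 0.27
```

Run:
```python
from h import *
info()
```

```text
t 12.00 tcp [ 0.574  -0.1297  0.1987] yaw y deg -10.03 z [ 0.0037 -0.0021 -1.    ] F [-8.66  1.46 16.34] w 0.270 q [-0.424  0.245  1.614 -0.     1.278 -0.248]
```

>>> servo_tool(
  steps=[
    [[0, 0, 0, 0, 0, -0.1, 15], [0, 0, 0, 0, 0, 0, 45], [0, 0, 0, 0, 0, 0, 60], [0, 0, 0, 0, 0, 0, 60], [0, 0, 0, 0, 0, 0, 60], [0, 0, 0, 0, 0, 0, 60]],
  ],
)

```text
t: 12.75
tcp_pos: [0.5728, -0.129, 0.1982]
ee_rot: [0.766, 0.643, 0.0, 0.0]
contact_force: [-0.7, 0.4, -0.4]
gripper_width: 0.6
```

>>> servo_tool(
  steps=[
    [[0, 0, 0, 0, 0, -0.4, 60], [0, 0, 0, 0, 0, -0.8, 60], [0, 0, 0, 0, 0, -0.9, 60], [0, 0, 0, 0, 0, -0.9, 60], [0, 0, 0, 0, 0, 0, 60]],
  ],
)

```text
t: 13.38
tcp_pos: [0.5741, -0.1296, 0.2915]
ee_rot: [0.766, 0.643, 0.001, 0.003]
contact_force: [-0.1, -0.5, 0.9]
gripper_width: 0.597
```

Run:
```python
from h import *
info()
for n in ['scene','wrist']: snap(n,n+'5')
crop('scene5',205,90,120,120,6,'s5c')
```

```text
t 13.38 tcp [ 0.5741 -0.1296  0.2915] yaw y deg -10.02 z [ 0.0055 -0.0024 -1.    ] F [-0.09 -0.52  0.94] w 0.597 q [-0.423  0.168  1.515  0.     1.453 -0.249]
```

View pics/s5c.png

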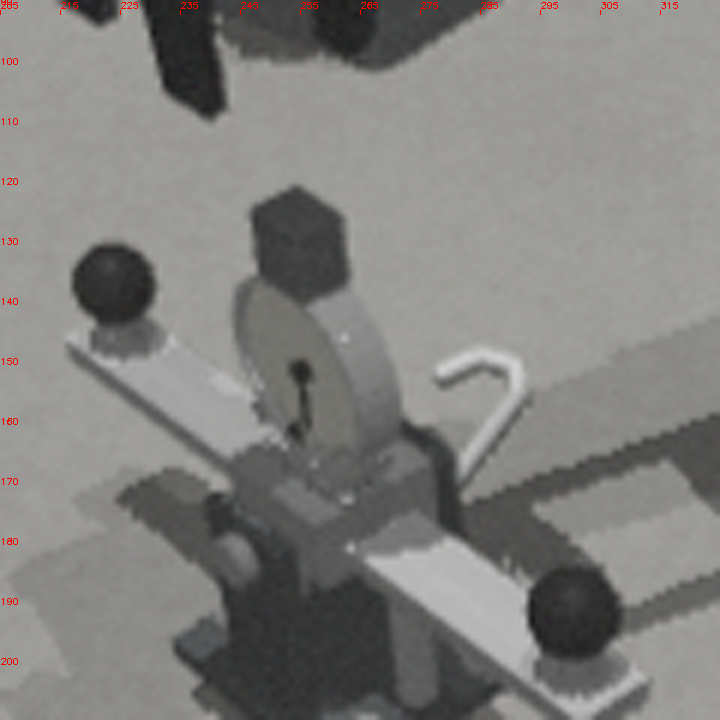

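View pics/wrist5.png

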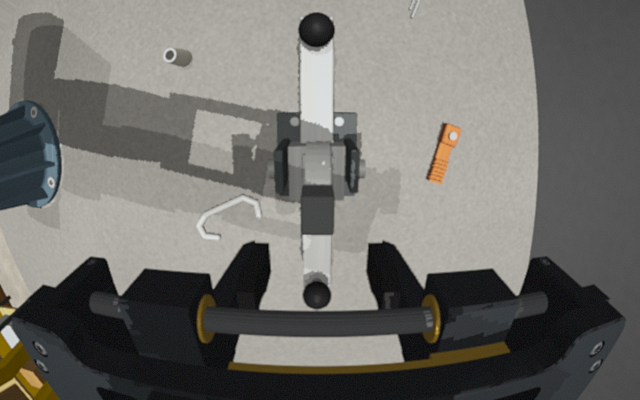

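>>> servo_tool(
  steps=[
    [[0, 0, 0, -0.55, -0.8, 0, 0], [0, 0, 0, -0.55, -0.8, 0, 0], [0, 0, 0, -0.55, -0.75, 0, 0], [0, 0, 0, 0, 0, 0.9, 0], [0, 0, 0, 0, 0, 0.9, 0], [-0.6, 0, 0, 0, 0, 0.2, 0], [-0.9, 0, 0, 0, 0, 0, 0], [-0.9, 0, 0, 0, 0, 0, 0], [-0.9, 0, 0, 0, 0, 0, 0], [-0.9, 0, 0, 0, 0, 0, 0], [-0.9, 0, 0, 0, 0, 0, 0], [-0.9, 0, 0, 0, 0, 0, 0]],
  ],
)

```text
t: 14.98
tcp_pos: [0.4939, -0.1649, 0.2265]
ee_rot: [0.75, 0.628, 0.134, 0.159]
contact_force: [-0.4, 0.9, 0.4]
gripper_width: 0.006
```

>>> servo_tool(
  steps=[
    [[-0.9, 0, 0, 0, 0, 0, 0], [-0.9, 0, 0, 0, 0, 0, 0], [-0.9, 0, 0, 0, 0, 0, 0], [-0.9, 0, 0, 0, 0, 0, 0], [0, 0, 0, 0, 0, 0, 0], [0, 0, 0, 0, 0, 0, 0]],
  ],
)

```text
t: 15.72
tcp_pos: [0.4945, -0.1655, 0.2278]
ee_rot: [0.724, 0.607, 0.211, 0.251]
contact_force: [0.2, 0.1, 0.0]
gripper_width: 0.007
```

Run:
```python
from h import *
info()
d=snap('wrist','wrist6')
print(fish(d,[.562,-.127,.161]))
```

```text
t 15.72 tcp [ 0.4945 -0.1655  0.2278] yaw y deg -10.06 z [ 0.6104 -0.1079 -0.7847] F [0.25 0.06 0.  ] w 0.007 q [-0.772 -0.337  2.254  0.553  0.726 -0.922]
[[326.0348904  140.04960123]]
```

View pics/wrist6.png

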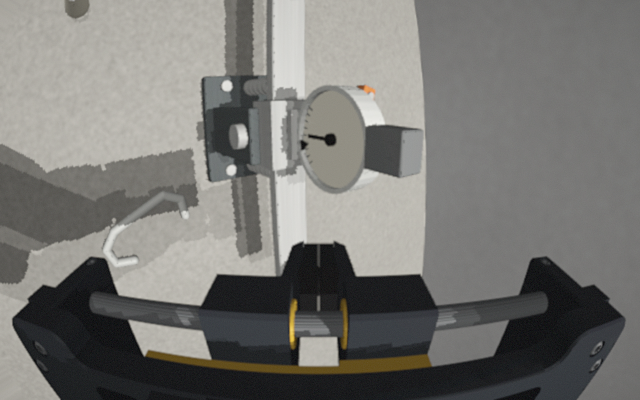

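Run:
```python
from h import *
crop('wrist6',285,75,100,125,6,'w6c')
```

```text
(no output)
```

View pics/w6c.png

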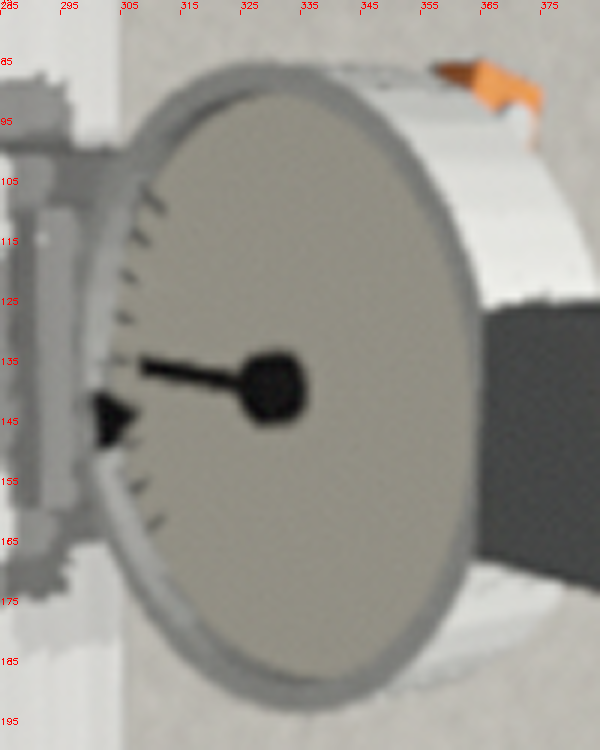

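Run:
```python
from h import *
d=load('wrist6')
n=np.array([np.cos(.175),-np.sin(.175),0]); e=np.array([np.sin(.175),np.cos(.175),0])
c0=np.array([.572,-.1285,.161])
f=lambda u:(u[0]/6+285,u[1]/6+75)
def pt(u,off):
    c,r=fray(d,f(u)); t=(n@(c0-off*n)-n@c)/(n@r); P=c+t*r-c0; return np.array([P@e,P[2]])
for off in (.009,.011):
    h=pt((272,388),off); print('hub',h)
    for nm,u in [('ptr',(142,367)),('mark tip',(138,415)),('mark base mid',(96,420)),('tick top',(155,200)),('tick bot',(156,524)),('dialtop',(475,330)),('midtick',(118,360))]:
        v=pt(u,off)-h; print(nm,v,np.hypot(*v),'ang toward -y',np.arctan2(-v[0],-v[1]))
```

```text
hub [0.00037331 0.00372718]
ptr [-0.00023621 -0.02734308] 0.027344100414028 ang toward -y 0.008638425682467216
mark tip [-0.00705729 -0.02834322] 0.02920861778968835 ang toward -y 0.24403145650107083
mark base mid [-0.00903153 -0.03842667] 0.03947375427698593 ang toward -y 0.23084300346386213
tick top [ 0.02285604 -0.02422695] 0.03330680933689612 ang toward -y -0.756289364410425
tick bot [-0.02184594 -0.02435949] 0.03272047922694807 ang toward -y 0.731052373643806
dialtop [0.01080172 0.03457738] 0.03622530100565301 ang toward -y -2.8388054902421676
midtick [ 0.00017575 -0.03293624] 0.032936713041079084 ang toward -y -0.00533608067426392
hub [0.00082484 0.0060593 ]
ptr [-0.00023308 -0.0269814 ] 0.02698240867643902 ang toward -y 0.008638425682466217
mark tip [-0.00696394 -0.02796831] 0.028822263308796187 ang toward -y 0.2440314565010693
mark base mid [-0.00891206 -0.03791838] 0.03895161858565127 ang toward -y 0.23084300346386097
tick top [ 0.02255371 -0.02390649] 0.032866246379614654 ang toward -y -0.7562893644104258
tick bot [-0.02155698 -0.02403727] 0.03228767190079196 ang toward -y 0.7310523736438058
dialtop [0.01065884 0.03412001] 0.03574613395071139 ang toward -y -2.838805490242167
midtick [ 0.00017343 -0.03250058] 0.03250104550073513 ang toward -y -0.005336080674264741
```

>>> servo_tool(
  steps=[
    [[0.96, 0, 0, 0, 0, 0, 0], [0.96, 0, 0, 0, 0, 0, 0], [0.96, 0, 0, 0, 0, 0, 0], [0.96, 0, 0, 0, 0, 0, 0], [0.96, 0, 0, 0, 0, 0, 0], [0.96, 0, 0, 0, 0, 0, 0], [0.96, 0, 0, 0, 0, 0, 0], [0.96, 0, 0, 0, 0, 0, 0], [0.96, 0, 0, 0, 0, 0, 0], [0.96, 0, 0, 0, 0, 0, 0], [0, 0, 0, 0, 0, 0, 0], [0, 0, 0, 0, 0, 0, 0]],
  ],
)

```text
t: 17.27
tcp_pos: [0.4947, -0.1653, 0.2279]
ee_rot: [0.766, 0.643, 0.0, 0.0]
contact_force: [-0.6, -0.1, 0.4]
gripper_width: 0.006
```

>>> servo_tool(
  steps=[
    [[0, 0, 0, -0.8, 0.5, 0, 0], [0, 0, 0, -0.9, 0.6, 0, 0], [0, 0, 0, -0.9, 0.6, 0, 0], [0, 0, 0, -0.8, 0.6, 0, 0], [0, 0, 0, 0, 0, 0.8, 0], [0, 0, 0, 0, 0, 0.8, 0], [0, 0, 0, 0, 0, 0.5, 0], [0, 0, 0, 0, 0, 0, 0], [0, 0, 0, 0, 0, 0, 0]],
  ],
)

```text
t: 18.4
tcp_pos: [0.5454, -0.2782, 0.1663]
ee_rot: [0.766, 0.643, 0.0, 0.001]
contact_force: [0.2, 0.5, 0.2]
gripper_width: 0.005
```

Run:
```python
from h import *
s,R=info()
print('delta tool',R.T@(np.array([.5454,-.2792,.144])-s['tcp_pos']))
snap('scene','scene7');snap('wrist','wrist7'); crop('scene7',185,70,140,120,5,'s7c')
```

```text
t 18.40 tcp [ 0.5454 -0.2782  0.1663] yaw y deg -10.02 z [ 0.0014 -0.0011 -1.    ] F [0.2  0.52 0.23] w 0.005 q [-0.665  0.331  1.575 -0.     1.234 -0.49 ]
delta tool [-0.00095509  0.00017054  0.02231897]
```

View pics/s7c.png

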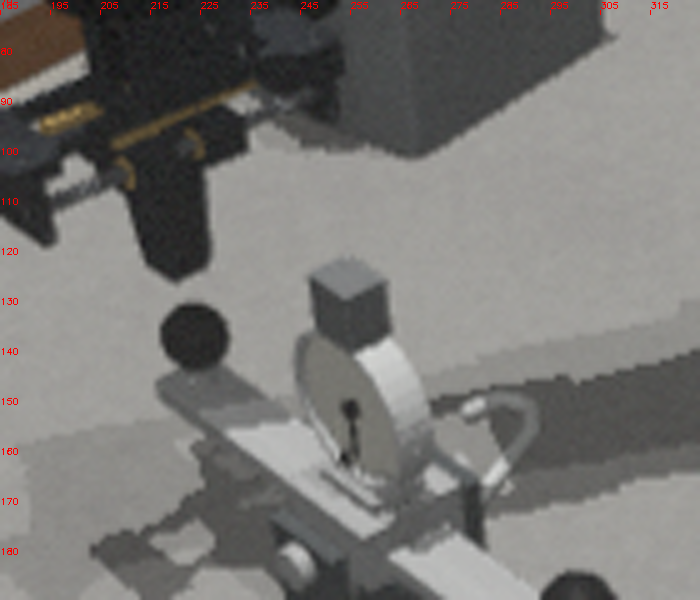

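View pics/wrist7.png

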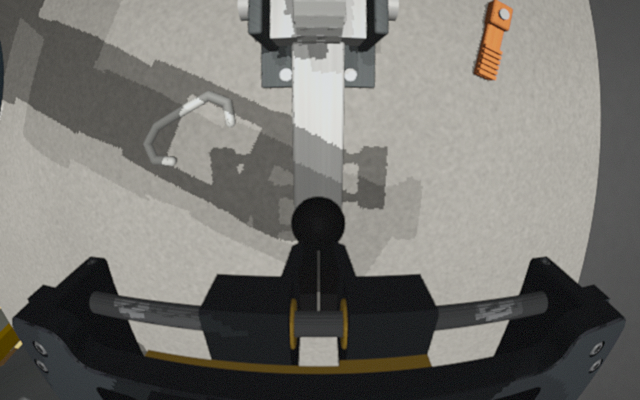

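>>> servo_tool(
  steps=[
    [[0, 0, 0.6, 0, 0, -0.7, 0], [0, 0, 0.95, 0, 0, 0, 0], [0, 0, 0.95, 0, 0, 0, 0], [0, 0, 0.95, 0, 0, 0, 0], [0, 0, 0.95, 0, 0, 0, 0], [0, 0, 0.95, 0, 0, 0, 0], [0, 0, 0.95, 0, 0, 0, 0], [0, 0, 0.95, 0, 0, 0, 0], [0, 0, 0.95, 0, 0, 0, 0], [0, 0, 0.95, 0, 0, 0, 0], [0, 0, 0.95, 0, 0, 0, 0], [0, 0, 0.95, 0, 0, 0, 0]],
  ],
)

```text
t: 20.0
tcp_pos: [0.5453, -0.2782, 0.1872]
ee_rot: [0.952, 0.306, 0.0, 0.001]
contact_force: [0.0, -0.3, 0.4]
gripper_width: 0.007
```

>>> servo_tool(
  steps=[
    [[0, 0, 0.95, 0, 0, 0, 0], [0, 0, 0.95, 0, 0, 0, 0], [0, 0, 0.95, 0, 0, 0, 0], [0, 0, 0.95, 0, 0, 0, 0], [0, 0, 0.95, 0, 0, 0, 0], [0, 0, 0.95, 0, 0, 0, 0], [0, 0, 0.95, 0, 0, 0, 0], [0, 0, 0.95, 0, 0, 0, 0], [0, 0, 0.95, 0, 0, 0, 0], [0, 0, 0.95, 0, 0, 0, 0], [0, 0, 0.95, 0, 0, 0, 0], [0, 0, 0.95, 0, 0, 0, 0]],
  ],
)

```text
t: 21.5
tcp_pos: [0.5453, -0.2782, 0.1873]
ee_rot: [0.996, -0.087, 0.001, 0.0]
contact_force: [0.5, 0.9, -0.1]
gripper_width: 0.005
```

>>> servo_tool(
  steps=[
    [[0, 0, 0.95, 0, 0, 0, 0], [0, 0, 0.95, 0, 0, 0, 0], [0, 0, 0.95, 0, 0, 0, 0], [0, 0, 0.95, 0, 0, 0, 0], [0, 0, 0.95, 0, 0, 0, 0], [0, 0, 0.95, 0, 0, 0, 0], [0, 0, 0.95, 0, 0, 0, 0], [0, 0, 0.95, 0, 0, 0, 0], [0, 0, 0.95, 0, 0, 0, 0], [0, 0, 0.95, 0, 0, 0, 0], [0, 0, 0.95, 0, 0, 0, 0], [0, 0, 0.95, 0, 0, 0, 0]],
  ],
)

```text
t: 23.0
tcp_pos: [0.5453, -0.2782, 0.1873]
ee_rot: [0.885, -0.466, 0.001, 0.0]
contact_force: [0.0, -0.4, 0.4]
gripper_width: -0.001
```

>>> servo_tool(
  steps=[
    [[0, 0, 0.95, 0, 0, 0, 0], [0, 0, 0.95, 0, 0, 0, 0], [0, 0, 0.95, 0, 0, 0, 0], [0, 0, 0.95, 0, 0, 0, 0], [0, 0, 0.95, 0, 0, 0, 0], [0, 0, 0.95, 0, 0, 0, 0], [0, 0, 0.95, 0, 0, 0, 0], [0, 0, 0.95, 0, 0, 0, 0], [0, 0, 0.95, 0, 0, 0, 0], [0, 0, 0.95, 0, 0, 0, 0], [0, 0, 0.95, 0, 0, 0, 0]],
  ],
)

```text
t: 24.38
tcp_pos: [0.5453, -0.2782, 0.1873]
ee_rot: [-0.66, 0.751, -0.001, 0.0]
contact_force: [-0.5, 0.3, -0.2]
gripper_width: 0.004
```

Run:
```python
from h import *
s,R=info()
print('delta tool',R.T@(np.array([.5454,-.2792,.144])-s['tcp_pos']))
```

```text
t 24.38 tcp [ 0.5453 -0.2782  0.1873] yaw y deg 172.66 z [ 0.0014 -0.001  -1.    ] F [-0.5   0.33 -0.19] w 0.004 q [-0.665  0.309  1.559  0.     1.272  2.604]
delta tool [ 0.00098816 -0.00012509  0.04326008]
```

>>> servo_tool(
  steps=[
    [[0, 0, 0, 0.03, 0, 0.4, 0], [0, 0, 0, 0, 0, 0.4, 0], [0, 0, 0, 0, 0, 0.4, 0], [0, 0, 0, 0, 0, 0.1, 0], [0, 0, 0, 0, 0, 0.1, 0], [0, 0, 0, 0, 0, 0.1, 0], [0, 0, 0, 0, 0, 0.1, 0], [0, 0, 0, 0, 0, 0, 0]],
  ],
)

```text
t: 25.38
tcp_pos: [0.5449, -0.2789, 0.1383]
ee_rot: [-0.661, 0.75, -0.0, 0.0]
contact_force: [0.4, -0.3, 1.0]
gripper_width: 0.003
```

>>> servo_tool(
  steps=[
    [[0, 0, 0, 0, 0, 0.1, 0], [0, 0, 0, 0, 0, 0.1, 0], [0, 0, 0, 0, 0, 0.12, 0], [0, 0, 0, 0, 0, 0.12, 0], [0, 0, 0, 0, 0, 0.12, 0], [0, 0, 0, 0, 0, 0.12, 0], [0, 0, 0, 0, 0, 0.12, 0], [0, 0, 0, 0, 0, 0.1, 0], [0, 0, 0, 0, 0, 0.08, 0], [0, 0, 0, 0, 0, 0, 0], [0, 0, 0, 0, 0, 0, 0]],
  ],
)

```text
t: 26.75
tcp_pos: [0.5449, -0.2789, 0.109]
ee_rot: [-0.661, 0.75, -0.0, 0.0]
contact_force: [0.3, -2.9, 4.6]
gripper_width: -0.0
```

Run:
```python
from h import *
from scipy.optimize import brentq
s,R=info()
print('tilt', brentq(lambda t:.108+.036*np.cos(t)-.15*np.sin(t)-s['tcp_pos'][2],-.1,.5))
snap('scene','scene8'); crop('scene8',195,90,110,110,7,'s8c'); snap('wrist','wrist8')
```

```text
t 26.75 tcp [ 0.5449 -0.2789  0.109 ] yaw y deg 172.78 z [ 2.e-04 -1.e-04 -1.e+00] F [ 0.34 -2.93  4.64] w -0.000 q [-0.667  0.402  1.609  0.     1.131  2.601]
tilt 0.2292959271350021
```

View pics/s8c.png

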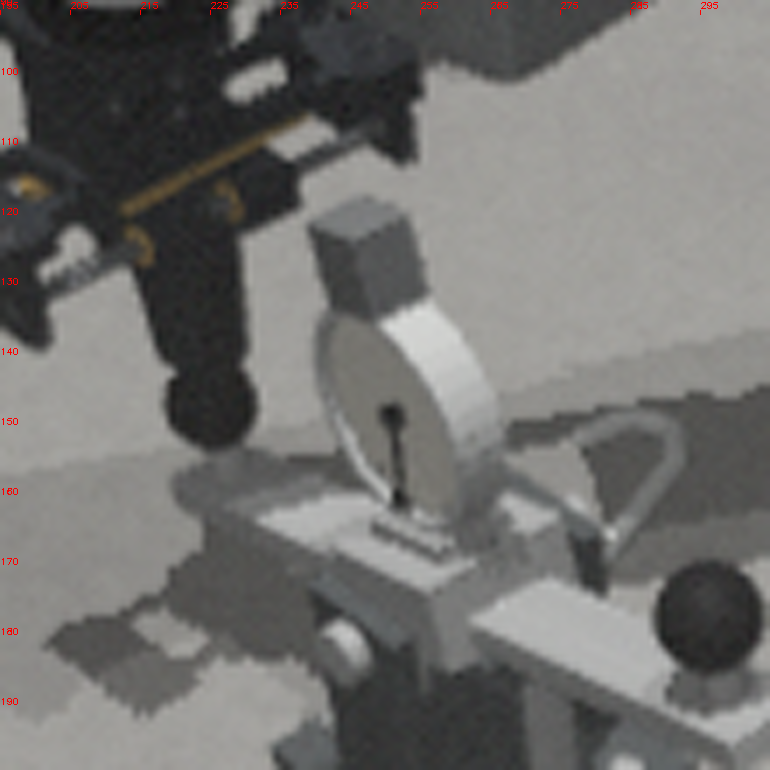

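View pics/wrist8.png

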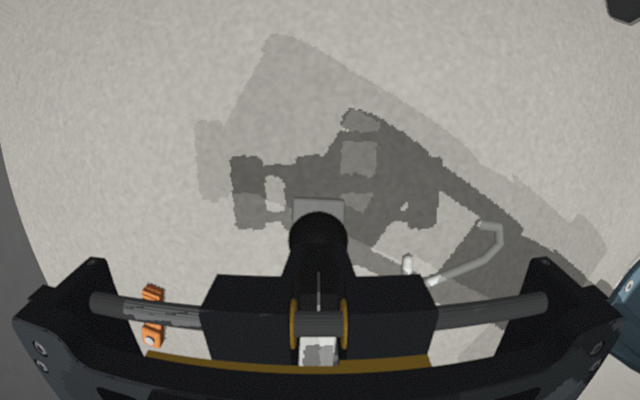

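Run:
```python
from h import *
S=load('scene8')
e=np.array([np.sin(.175),np.cos(.175),0]);n=np.array([np.cos(.175),-np.sin(.175),0]);p=np.array([.572,-.1282,.09])
for t in (0,.2,.23,.25,.28):
    d=e*np.cos(t)+np.array([0,0,np.sin(t)]); u=np.array([0,0,np.cos(t)])-e*np.sin(t)
    A=p+.15*d+.036*u;B=p-.15*d+.036*u; hub=p+.071*u+.01*n
    mk=hub+.029*(-u*np.cos(.24)-d*np.sin(.24)); pt=hub-np.array([0,0,.027])
    print(t,proj(S,[A,B,hub,mk,pt]).round(1).tolist())
```

```text
0 [[299.7, 191.8], [223.2, 136.9], [253.7, 152.3], [253.2, 160.5], [254.9, 161.4]]
0.2 [[296.2, 179.7], [224.1, 145.8], [250.1, 150.2], [251.2, 159.7], [251.4, 159.3]]
0.23 [[295.5, 177.9], [224.4, 147.2], [249.6, 150.0], [250.9, 159.7], [250.9, 159.1]]
0.25 [[295.0, 176.6], [224.6, 148.2], [249.3, 149.9], [250.7, 159.6], [250.6, 158.9]]
0.28 [[294.3, 174.7], [224.9, 149.6], [248.8, 149.7], [250.5, 159.6], [250.1, 158.7]]
```

>>> servo_tool(
  steps=[
    [[0, 0, 0, 0, 0, 0.04, 0], [0, 0, 0, 0, 0, 0, 0], [0, 0, 0, 0, 0, 0, 0], [0, 0, 0, 0, 0, 0, 0], [0, 0, 0, 0, 0, 0, 0], [0, 0, 0, 0, 0, 0, 0], [0, 0, 0, 0, 0, 0, 0], [0, 0, 0, 0, 0, 0, 0]],
  ],
)

```text
t: 27.85
tcp_pos: [0.5448, -0.2788, 0.1077]
ee_rot: [-0.661, 0.75, -0.0, -0.0]
contact_force: [0.9, -4.6, 4.8]
gripper_width: 0.001
```

Run:
```python
from h import *
from scipy.optimize import brentq
s,R=info()
print('tilt', brentq(lambda t:.108+.036*np.cos(t)-.15*np.sin(t)-s['tcp_pos'][2],-.1,.5))
snap('scene','scene9'); crop('scene9',235,140,35,35,20,'s9c')
```

```text
t 27.85 tcp [ 0.5448 -0.2788  0.1077] yaw y deg 172.78 z [ 1.e-04 -1.e-04 -1.e+00] F [ 0.91 -4.6   4.75] w 0.001 q [-0.667  0.403  1.609 -0.     1.129  2.601]
tilt 0.23773330531384507
```

View pics/s9c.png

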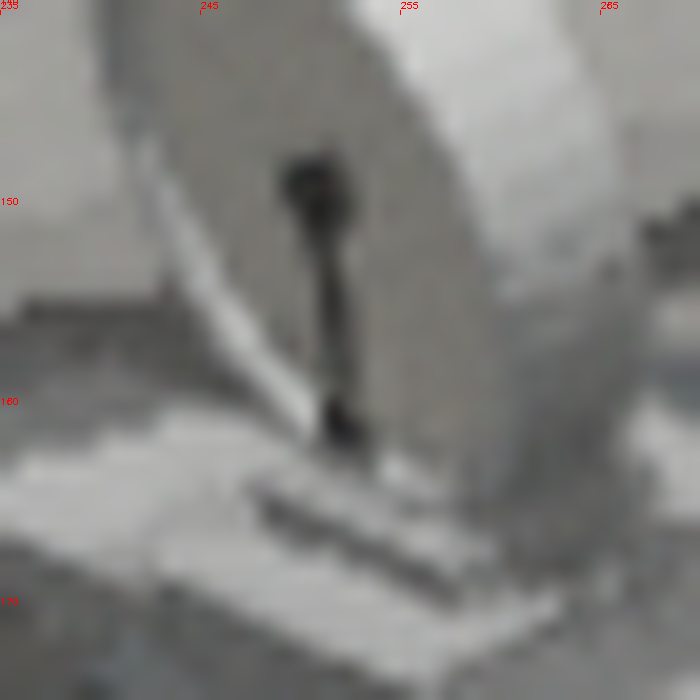

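>>> servo_tool(
  steps=[
    [[0, 0, 0, 0.03, 0, 0, 0], [0, 0, 0, 0.02, 0, 0, 0], [0, 0, 0, 0, 0, 0, 0], [0, 0, 0, 0, 0, 0, 0], [0, 0, 0, 0, 0, 0, 0], [0, 0, 0, 0, 0, 0, 0], [0, 0, 0, 0, 0, 0, 0], [0, 0, 0, 0, 0, 0, 0], [0, 0, 0, 0, 0, 0, 0], [0, 0, 0, 0, 0, 0, 0]],
  ],
)

```text
t: 29.15
tcp_pos: [0.5443, -0.2802, 0.1075]
ee_rot: [-0.661, 0.75, 0.0, -0.0]
contact_force: [-0.3, 2.9, 2.8]
gripper_width: 0.001
```

Run:
```python
from h import *
from scipy.optimize import brentq
s,R=info()
print('tilt', brentq(lambda t:.108+.036*np.cos(t)-.15*np.sin(t)-s['tcp_pos'][2],-.1,.5))
snap('scene','scene10'); crop('scene10',215,105,70,75,8,'s10c'); snap('top','top10')
info()
```

```text
t 29.15 tcp [ 0.5443 -0.2802  0.1075] yaw y deg 172.77 z [-7.e-04  3.e-04 -1.e+00] F [-0.33  2.88  2.8 ] w 0.001 q [-0.669  0.404  1.608 -0.     1.13   2.599]
tilt 0.23903113505534504
t 29.25 tcp [ 0.5443 -0.2802  0.1075] yaw y deg 172.77 z [-6.e-04  2.e-04 -1.e+00] F [-0.8   3.29  4.  ] w 0.008 q [-0.669  0.404  1.608 -0.     1.13   2.599]
```

View pics/s10c.png

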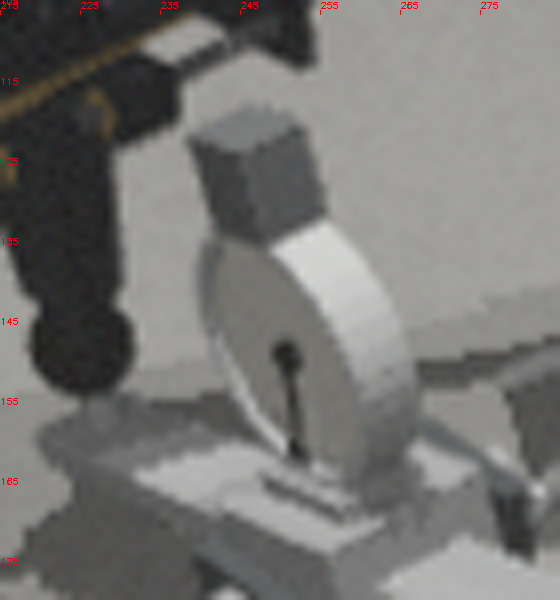

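View pics/top10.png

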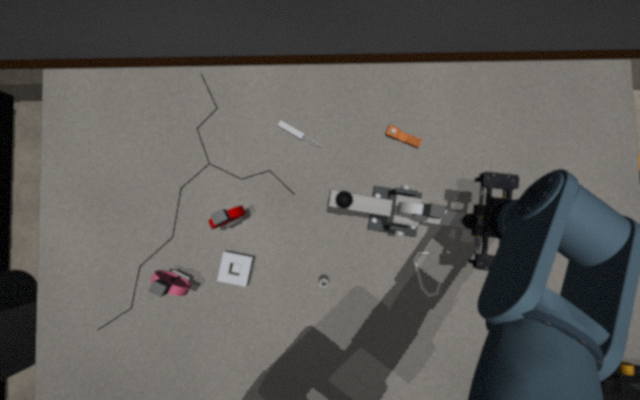

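>>> servo_tool(
  steps=[
    [[0, 0, 0, -0.02, 0, 0, 0], [0, 0, 0, 0, 0, 0, 0], [0, 0, 0, 0, 0, 0, 0], [0, 0, 0, 0, 0, 0, 0], [0, 0, 0, 0, 0, 0, 0], [0, 0, 0, 0, 0, 0, 0], [0, 0, 0, 0, 0, 0, 0], [0, 0, 0, 0, 0, 0, 0], [0, 0, 0, 0, 0, 0, 0], [0, 0, 0, 0, 0, 0, 0]],
  ],
)

```text
t: 30.5
tcp_pos: [0.5447, -0.2799, 0.1077]
ee_rot: [-0.661, 0.75, -0.0, -0.0]
contact_force: [-2.7, -1.6, 5.4]
gripper_width: 0.007
```

Run:
```python
from h import *
info(); snap('scene','scene11'); crop('scene11',235,140,35,35,20,'s11c'); info()
```

```text
t 30.50 tcp [ 0.5447 -0.2799  0.1077] yaw y deg 172.78 z [ 2.e-04 -3.e-04 -1.e+00] F [-2.74 -1.62  5.42] w 0.007 q [-0.668  0.404  1.608 -0.     1.129  2.6  ]
t 30.55 tcp [ 0.5447 -0.2799  0.1077] yaw y deg 172.77 z [ 1.e-04 -3.e-04 -1.e+00] F [-4.32 -1.09  4.56] w 0.004 q [-0.668  0.404  1.608 -0.     1.129  2.6  ]
```

View pics/s11c.png

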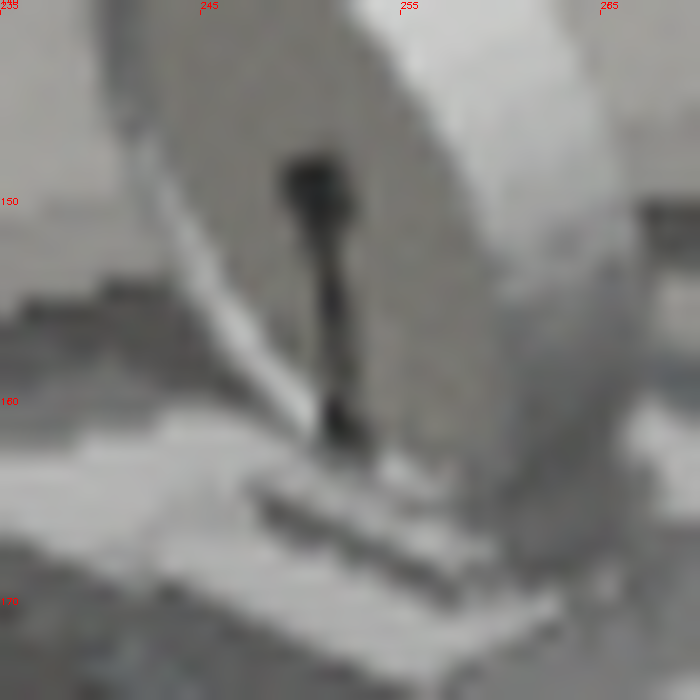

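The pointer runs straight into the wedge mark at about (252,161) and is still. The beam is held with about 5 N, and the gripper is clear of the gauge.

Run:
```python
from h import *
bot.job_done(); info()
```

```text
the job is handed in; nothing more can be done
the job is handed in; nothing more can be done
```

The gauge is plugged into the socket with its dial along the beam. The far ball (at world −y, on the mark's side) is held down so the pointer sits on the mark. I handed the job in at about 30.5 s of the 58 s limit; it reports no verdict.

- **Seating:** the plug went in until the push met a firm stop at TCP z 0.199 m, where 0.198 m means fully home. I then opened the fingers and lifted clear of the gauge. I did not measure the plug's depth again after tilting the beam.
- **Mark angle:** a close wrist picture put the mark about 0.24 rad from the pointer at rest, on the −y side.
- **Final hold:** the beam was tilted about 0.238 rad, worked out from the fingertip height. Just before the last small push, the ball positions in the scene picture agreed with that calculation (both about 0.23 rad). The tool pushed down with roughly 4.6–5.4 N, plus up to 4 N sideways from friction.
- **Last pictures:** pointer and mark coincide in the scene view, but it resolves the angle only coarsely, so the match rests mainly on the wrist measurement and the fingertip height. The two pictures at the final tilt, about 1.4 s apart, showed the same needle position. In the last top view the nozzle, clamp jaw, tip cleaner and the visible part of the hook were still in place; the arm's shadow partly covered the hook.

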